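# Shut the empty drying tray and draw out the one with the spot plate

### The arm

A 6-joint arm with a two-finger parallel gripper is mounted at the origin on a cart in front of the work surface, level with it; the furniture and walls round the work are solid. World frame = base frame: x ahead of the robot, y to its left, z up, the work surface at z = 0. Lengths are in m, angles in degrees, forces in N, time in s.
With the tool pointing down it reaches from about 0.4 to 0.825 m from the base axis. Payload 7 kg.
Tool frame: the origin (TCP) lies at the very end of the fingers, on their centre line; the grasp point (between the pads) lies 19 mm behind it (r.hold_point_z is the distance from the TCP to the grasp point, in m); x points along the fingers, y is the direction in which the jaws open and shut, and the axes are right-handed (so a half turn about x gives the same grasp; the last joint's range is limited). The gripper opens to 88 mm and grips with 3 to 60 N. Pads are 19 mm wide; open, the fingers measure 130 mm over their backs; the gripper's body (78 mm by 193 mm) begins 47 mm behind the grasp point.
Start: joints at [81.767, 20.546, 0.682, 0, -70.136, -16.507], TCP at [0.282, 0.613, 0.227] pointing down, gripper open.
Joint ranges: [-176.03, 176.03], [-82.01, 121.73], [-58.28, 71.71], [-173.87, 95.51], [-174.79, -0.11], [-173.66, 173.66]. Speed limits (degrees/s): [136.94, 136.94, 172.46, 180, 180, 180].

### API

Orientations are given as [roll, pitch, yaw] about the fixed x, y, z axes, in that order (R = Rz(yaw) Ry(pitch) Rx(roll)).
In Python, from plant import r gives the robot as it stands. The module is installed in compiled form; this text tells all that it offers.
- The arm moves only by the shell command python3 -m creep 'ROWS' [FORCE]. ROWS is JSON, a list of rows, each a list of 7 numbers: the turn, a rotation vector about the tool's x, y, z in rad, then the shift along the tool's x, y, z in cm, then the opening in per cent of the stroke, from 0 (shut) to 100 (fully open). In form: [[rx, ry, rz, x, y, z, fingers], ...]. A call has 1 to 8 rows; each row shifts and turns the commanded pose from where the row before left it, along the tool's axes as they then stand; what a row does not reach is not made up. A row lasts 1/10 s, in which the tool goes at most 50 mm and 8.59 degrees, less where a joint would pass 70% of its speed; a pose out of reach is approached as far as the arm can. A call is refused whole if a number of a shift passes 5 or a number of a turn 0.15, either way. A call with a gripper value outside its range is refused whole. The fingers move at their own pace and stop on an object; FORCE is the grip in N (left out, the last holds). Time passes only in rows, so rows that do not move let the fingers close. It gives the time, the measured TCP pose, the force and the opening at its end, in the units of the state.
- r.get_state(): the state, without advancing time (a new reading comes with each control period).
- r.capture(name): name is "side" or "top" or "wrist"; returns (picture, depth): 420x560x3 uint8, blue, green, red; 420x560 float32, m along the optical axis (not along the pixel's ray), 0 where there is no reading.
- r.camera_info(name): a dict with "fovy" (degrees; the focal length in pixels is half the picture's height over the tangent of half this angle, whatever the lens; pixels are square), "cx", "cy" (the principal point, pixels), "camera_from_world" (4x4, takes a point from world to camera coordinates). Camera axes: x right, y down, z forward; pixel columns grow to the right and rows downward; lengths in m; the calibration is good to about 2 mm. A picture is of the moment at which its call begins: read the wrist's pose just before it. camera_info takes no time and is no camera call; for the wrist camera it gives the pose at the moment of the call.
- r.close_job(): hands the job in, once; it reports no verdict.
Trained networks look in the newest picture that a camera, given by its name, has taken for a name from the list of things; names that differ only in an ending like _2 or _b are one class to them, and where a whole thing is asked for, a point or a joint stands for the part that bears it (a point fixed in the world has none). Each returns a list of dicts, best first, with "score" (0 to 1); they miss things now and then, are a little off and sometimes report something else, mostly with a low value. They report only what shows in the picture. A call takes as long as a camera call.
- r.look_for(query, camera): "rect" ([left, top, right, bottom] in pixels, round what is visible of it).
- r.masks_of(query, camera): "pixels" (420x560 bool, what is visible of it) and "rect" ([left, top, right, bottom] in pixels, round what is visible of it).
The state is a dict: "time_s": time; "joints": joint angles; "qd": joint speeds; "joint_torque": joint torques, N m; "tcp_pos": TCP position; "eef_rot": TCP orientation; "contact_force": force on the tool from outside, world axes, zero at the start; "moment": the same for the moment, N m; "gripper_width": finger opening in m.
Only numpy, scipy, OpenCV 4.12 (cv2) and the standard library are available. Lean on these libraries where they do the work, as an engineer would, in place of code of your own. Each camera call takes 0.05 s, during which the arm holds its last target. There are 200 camera calls.

### The job

Two low drying units stand on the worktop, and the empty tray of one has been left standing out. Using only the fingertips, gripping and lifting nothing, gently push that tray fully home; then hook a fingertip behind the front lip of the other tray, which holds the spot plate, and draw it all the way out to its stop. Leave the plate lying in its tray, untouched, and do not disturb the bottle, the measuring cylinder and the mortar.

Things in the scene. Friction and masses are not known exactly. Their poses are not given: they have to be found in the camera images.
- unit_a: Fixed drying unit whose tray is empty and starts out: light-grey housing 108 deep (x) x 144 wide (y) x 50 mm high, vent slots in the roof, open at the front. Origin: centre of the underside, on the worktop. Its -x axis is its tray's outward direction and points about to the robot's right (world -y). The two units are alike; either may be the left one.
- unit_b: The other fixed unit, same housing; its tray starts shut with the spot plate in it, hidden under the roof. Origin and axes as for unit_a.
- tray_a (a joint): How far unit_a's aluminium tray stands out along the unit's -x, in m: 0 fully home, 0.080 fully out, firm stops at both; starts at 0.04 to 0.07. About 1.5 N of friction; stays where it is left. From the front: an upright lip 130 mm wide, 40 mm high above the worktop; an empty pocket 46 mm long, 124 mm wide, floor at 10 mm; a divider 22 mm high; the plate bay. Sides 22 mm high.
- tray_b (a joint): The same for the like tray of unit_b; it starts at 0, fully shut, with its lip and pocket ahead of the housing and open from above, and its divider in line with the housing's front edge.
- lip_a (a point): Middle of the top edge of tray_a's lip (moves with the tray), 40 mm above the worktop, 0.1025 m + tray_a from unit_a's origin along its -x. The lip is 5 mm thick (2.5 mm to either side of this point; rolled rim 6 mm) and reaches down to the tray's floor.
- lip_b (a point): The same for tray_b. The inner face of the lip, behind which a fingertip hooks, is 2.5 mm from here towards the housing.
- plate: White porcelain spot plate, 119 x 89 x 12 mm, 0.3 kg, lying loose in the bay of tray_b with 2 mm of play, on the tray's floor (10 mm above the worktop); it travels with the tray. Origin: centre of its underside.
- bottle: Bystander: amber dropper bottle 39 mm across, 104 mm high, standing; origin at the centre of its underside.
- cylinder: Bystander: slim glass measuring cylinder, foot 32 mm, 165 mm high, standing; origin at the centre of its underside.
- mortar: Bystander: white porcelain mortar 116 mm across, 54 mm high; origin at the centre of its underside. Behind it, fixed, stands a microscope 0.4 m high (base x 0.49 to 0.75, y -0.65 to -0.45; eyepieces overhang to x 0.44): keep the arm clear of it.

How it is judged (in metres and radians):
On the way, in this order (a step that is already met when the one before it is completed fails the run):
1. the empty tray is pushed fully home while the other is still shut (value of joint tray_a below 0.004 m and value of joint tray_b below 0.01 m), for 0.2 s.
2. the tray with the spot plate is drawn out to its stop (value of joint tray_b above 0.075 m and value of joint tray_a below 0.004 m), for 0.2 s.
At the end, for the whole second after the job is handed in: The empty tray is home (within 4 mm), the other tray is out to its stop (within 5 mm of 80 mm), the plate lies flat in its bay, and the bottle and cylinder stand still (all of step 2 and x of plate in the frame of lip_b between 0.085 and 0.113 m and height (world z) of plate below 0.014 m and angle between plate's own z axis and vertical below 0.08 rad and linear speed of each of bottle, cylinder below 0.02 m/s); the robot touches nothing.
It fails at once if the tray with the plate was drawn before the empty one was home (value of joint tray_b above 0.015 m and value of joint tray_a above 0.008 m).
It fails at once if the spot plate was lifted, tipped or touched by the fingers (height (world z) of plate above 0.018 m or angle between plate's own z axis and vertical above 0.15 rad or contact force between the fingers and plate above 0.5 N).
It fails at once if a tray was gripped (squeezed with over 32 N while between its stops) ((contact force between the fingers and unit_a above 32 N and value of joint tray_a between 0.006 and 0.074 m) or (contact force between the fingers and unit_b above 32 N and value of joint tray_b between 0.006 and 0.074 m)).
It fails at once if a tray was rammed against its stop (over 100 N) (contact force between the fingers and unit_a above 100 N or contact force between the fingers and unit_b above 100 N).
It fails at once if the bottle, the measuring cylinder or the mortar was moved or tipped (distance of any of bottle, cylinder, mortar from where it was at the start of the episode above 0.02 m or angle between any of bottle, cylinder's own z axis and vertical above 0.2 rad).
It also fails if it takes over 64 s, if anything falls off the work surface, if the arm or the gripper's body presses on something with over 40 N, if the wrist force passes 120 N, or if a joint passes its speed limit or range.

## Working session

There is one attempt and no reset: what is moved stays moved. The work goes in short steps, Python scripts to look and compute and a shell command to move; the robot and the scene stay as the last step left them, time stands still between calls to the robot, and variables do not carry over. Pictures are saved under pics/ and viewed, about 8 in all and at most 12, crops included, and the job is handed in when it is done.

```bash
mkdir -p pics
cat > h.py <<'E'
import numpy as np, cv2
from plant import r
def cloud(name):
    img,d=r.capture(name); i=r.camera_info(name)
    f=210/np.tan(np.radians(i["fovy"])/2); v,u=np.mgrid[0:420,0:560]
    P=np.stack([(u-i["cx"])/f*d,(v-i["cy"])/f*d,d,np.ones_like(d)],-1)
    W=(P@np.linalg.inv(i["camera_from_world"]).T)[...,:3]
    W[d==0]=np.nan
    return img,W
E
python3 - <<'E'
from h import *
s=r.get_state();print(s)
out=[]
for c in("top","side"):
    img,W=cloud(c);np.save(c+".npy",W);out.append(img)
    print(c,r.camera_info(c)["camera_from_world"].round(2).tolist())
    for q in("unit_a","tray_a","lip_a","bottle","cylinder","mortar"):
        for m in r.masks_of(q,c)[:3]:
            p=W[m["pixels"]];p=p[~np.isnan(p[:,0])]
            print(c,q,round(m["score"],2),np.round(m["rect"]),np.nanpercentile(p,[2,50,98],axis=0).round(3).tolist() if len(p) else None)
cv2.imwrite("pics/top.png",out[0]);cv2.imwrite("pics/side.png",out[1])
E
```

```text
{'time_s': 0.0, 'joints': array([ 8.17673191e+01,  2.05916807e+01,  6.33698183e-01, -1.94483856e-02,
       -7.01374175e+01, -1.65055025e+01]), 'qd': array([-0.00129701,  0.02503733, -0.00140796,  0.0362938 ,  0.03437476,
       -0.01015152]), 'joint_torque': array([ 5.00635906e-04, -5.82717168e+01,  2.93061858e+01,  6.99752882e+00,
        6.89646535e-03, -1.58378393e-04]), 'tcp_pos': array([0.28230608, 0.61258059, 0.22562147]), 'eef_rot': array([  95.65818928,   89.90286331, -109.08661726]), 'contact_force': array([ 0.21098251,  0.4983887 , -0.22464616]), 'moment': array([-0.00767014,  0.05578899,  0.01104978]), 'gripper_width': 0.08767216308779145}
top [[-0.02, -1.0, 0.0, -0.05], [-0.99, 0.02, -0.11, 0.53], [0.11, -0.01, -0.99, 1.37], [0.0, 0.0, 0.0, 1.0]]
top unit_a 0.97 [292. 203. 337. 246.] [[0.391, -0.249, 0.007], [0.457, -0.169, 0.049], [0.524, -0.097, 0.056]]
top unit_a 0.64 [140. 205. 205. 245.] [[0.399, 0.227, 0.003], [0.464, 0.334, 0.045], [0.536, 0.432, 0.056]]
top tray_a 0.88 [171. 206. 206. 244.] [[0.402, 0.226, 0.005], [0.464, 0.281, 0.011], [0.524, 0.334, 0.041]]
top
[... 1271 characters left out ...]
, -0.254, 0.018], [0.518, -0.201, 0.037]]
side tray_a 0.77 [219. 171. 260. 193.] [[0.396, 0.216, 0.004], [0.46, 0.278, 0.013], [0.524, 0.378, 0.036]]
side lip_a 0.88 [216. 169. 261. 194.] [[0.395, 0.216, 0.003], [0.461, 0.278, 0.013], [0.524, 0.378, 0.036]]
side lip_a 0.82 [257. 240. 319. 270.] [[0.392, -0.26, 0.006], [0.451, -0.254, 0.018], [0.519, -0.2, 0.037]]
side cylinder 0.78 [324. 164. 333. 222.] [[0.636, -0.043, -0.004], [0.646, -0.034, 0.075], [0.701, 0.064, 0.16]]
side mortar 0.97 [262. 286. 323. 332.] [[0.334, -0.53, 0.01], [0.387, -0.462, 0.036], [0.435, -0.429, 0.052]]
side mortar 0.39 [259. 240. 318. 272.] [[0.392, -0.26, -0.001], [0.451, -0.254, 0.018], [0.519, -0.197, 0.037]]
```

Run:
```python
import cv2,numpy as np
a=cv2.imread("pics/top.png")[130:290,110:450];b=cv2.imread("pics/side.png")[120:360,130:430]
a=cv2.resize(a,None,fx=2.2,fy=1.8);b=cv2.resize(b,(748,288+0))
cv2.imwrite("pics/ab.png",np.vstack([cv2.resize(a,(748,300)),b]))
W=np.load("top.npy")
for n,y0,y1 in(("A",.2,.45),("B",-.28,-.08)):
    m=(W[...,0]>.36)&(W[...,0]<.57)&(W[...,1]>y0)&(W[...,1]<y1)
    roof=W[m&(W[...,2]>.046)&(W[...,2]<.056)]
    print(n,"roof",roof.min(0).round(3),roof.max(0).round(3),cv2.minAreaRect(roof[:,:2].astype(np.float32)))
    lip=W[m&(W[...,2]>.03)&(W[...,2]<.0445)&(W[...,1]<y0+.1)]
    print(lip.shape,np.median(lip,0).round(4),cv2.minAreaRect(lip[:,:2].astype(np.float32)))
for n,lo,hi in(("bottle",.06,.13),("cyl",.12,.18)):
    m=(W[...,2]>lo)&(W[...,2]<hi)&(W[...,0]>.3)&(W[...,0]<.75)&(abs(W[...,1])<.6)
    k,l,st,c=cv2.connectedComponentsWithStats(m.astype(np.uint8))
    print(n,[(np.median(W[l==i],0).round(3).tolist(),int(st[i,4])) for i in range(1,k) if st[i,4]>3])
```

```text
A roof [0.395 0.227 0.046] [0.541 0.437 0.056] ((0.4662986695766449, 0.3304405212402344), (0.2087867558002472, 0.1436578631401062), 87.54655456542969)
(67, 3) [0.4582 0.2285 0.0395] ((0.4620323181152344, 0.2502298653125763), (0.05184020847082138, 0.12622033059597015), 85.44859313964844)
B roof [ 0.384 -0.251  0.046] [ 0.531 -0.093  0.056] ((0.4580397605895996, -0.17200906574726105), (0.14402823150157928, 0.15714284777641296), 2.2599263191223145)
(69, 3) [ 0.4546 -0.2487  0.0399] ((0.4610542058944702, -0.22318217158317566), (0.06628403812646866, 0.12752969563007355), 89.19879913330078)
bottle [([0.748, -0.516, 0.12], 4), ([0.722, -0.322, 0.08], 57), ([0.723, -0.366, 0.079], 52), ([0.707, -0.476, 0.125], 12), ([0.696, -0.517, 0.112], 11), ([0.705, -0.179, 0.062], 4), ([0.699, -0.206, 0.062], 8), ([0.67, -0.433, 0.114], 12), ([0.656, -0.413, 0.096], 52), ([0.658, -0.025, 0.114], 8), ([0.651, -0.209, 0.062], 12), ([0.644, -0.025, 0.096], 20), ([0.625, -0.363, 0.082], 51), ([0.618, -0.16, 0.064], 6), ([0.528, -0.515, 0.122], 165)]
cyl [([0.716, -0.503, 0.148], 243), ([0.724, -0.525, 0.177], 5), ([0.698, -0.568, 0.176], 152), ([0.663, -0.421, 0.149], 86), ([0.673, -0.517, 0.158], 4), ([0.654, -0.025, 0.153], 37), ([0.532, -0.514, 0.125], 133)]
```

View pics/ab.png

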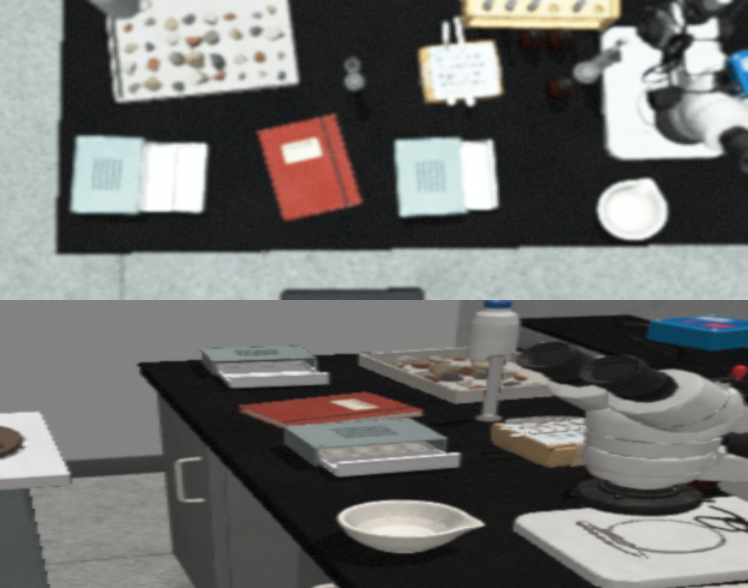

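The top picture shows the left unit (tray reaching to about (207,178), y ≈ 0.225) with its tray out, so that is unit_a. The right unit (y ≈ -0.17) is shut, so that is unit_b. The mortar is well to the right of both. I'll turn the jaw axis along world x and close the fingers, then go in front of lip A.

```bash
python3 -m creep '[[0.142,0,0,0,0,0,0],[0.142,0,0,0,0,0,0],[0.142,0,0,0,0,0,0],[0.142,0,0,0,0,0,0],[0.142,0,0,0,0,0,0],[0.142,0,0,0,0,0,0],[0.142,0,0,0,0,0,0],[0.142,0,0,0,0,0,0]]' 20
python3 - <<'E'
import numpy as np,cv2
W=np.load("top.npy")
b=W[(W[...,0]>.4)&(W[...,0]<.55)&(W[...,1]>-.0)&(W[...,1]<.2)]
print("book z",np.nanpercentile(b[:,2],[50,90,99]), b[b[:,2]>.005][:,1].max(), b[b[:,2]>.005].shape)
for n,y0,y1 in(("A",.2,.27),("B",-.28,-.2)):
    m=(W[...,0]>.41)&(W[...,0]<.51)&(W[...,1]>y0)&(W[...,1]<y1)&(W[...,2]>.034)&(W[...,2]<.0445)
    p=W[m].astype(np.float32);p=p[p[:,1]<p[:,1].min()+.012];print(n,cv2.fitLine(p[:,:2],cv2.DIST_HUBER,0,.01,.01).ravel(),p[:,1].min(),p[:,1].max(),len(p))
E
```

```text
time_s: 1.5
tcp_pos: [0.2825, 0.613, 0.2266]
eef_rot: [19.2, 90.0, 109.1]
contact_force: [0.7, -0.6, -0.0]
gripper_width: 0.0291
book z [0.01413124 0.02016204 0.02357816] 0.19886515790590284 (1383, 3)
A [ 0.9993952  -0.03477512  0.46528614  0.22829159] 0.22463837 0.23266692 47
B [ 0.99943656  0.03356465  0.48795304 -0.24842183] -0.25290027 -0.24606596 44
```

```bash
python3 -m creep '[[0,0,0,0,-1.8,-4.2,0],[0,0,0,0,-1.8,-4.2,0],[0,0,0,0,-1.8,-4.2,0],[0,0,0,0,-1.8,-4.2,0],[0,0,0,0,-1.8,-4.2,0],[0,0,0,0,-1.8,-4.2,0],[0,0,0,0,-1.8,-4.2,0],[0,0,0,0,-1.8,-4.2,0]]'
python3 -m creep '[[0,0,0,0,-1.9,-4.2,0],[0,0,0,0,-1.9,-4.5,0],[0,0,0,0,0,0,0],[0,0,0,0,0,0,0]]'
python3 - <<'E'
from h import *
s=r.get_state();print(s["tcp_pos"],s["eef_rot"],s["joints"])
img,W=cloud("wrist");cv2.imwrite("pics/w1.png",img)
m=(W[...,2]>.034)&(W[...,2]<.0445)&(W[...,0]>.38)&(W[...,0]<.55)&(W[...,1]>.2)&(W[...,1]<.26)
p=W[m];print(len(p),np.nanpercentile(p,[1,50,99],axis=0).round(4) if len(p) else 0)
b=W[(W[...,0]>.4)&(W[...,0]<.55)&(W[...,1]>.1)&(W[...,1]<.2)];print("book",np.nanpercentile(b,[1,50,99],axis=0).round(3) if len(b) else 0)
E
```

```text
time_s: 2.3
tcp_pos: [0.4279, 0.2758, 0.227]
eef_rot: [-40.3, 89.9, 49.9]
contact_force: [0.6, 0.2, 0.3]
gripper_width: 0.0006
time_s: 2.7
tcp_pos: [0.4662, 0.1894, 0.2268]
eef_rot: [-41.7, 90.0, 48.3]
contact_force: [0.3, 0.8, 1.2]
gripper_width: 0.0005
[0.46621536 0.18944481 0.22679054] [-41.73034247  89.96610575  48.27345777] [ 4.45162887e+01  4.19035001e+00 -2.05409026e+01 -2.44597038e-03
 -6.52349260e+01 -4.45114645e+01]
785 [[0.3973 0.2229 0.0344]
 [0.4607 0.2276 0.039 ]
 [0.5229 0.233  0.0411]]
book [[ 0.403  0.104 -0.001]
 [ 0.469  0.163  0.315]
 [ 0.546  0.196  0.331]]
```

View pics/w1.png

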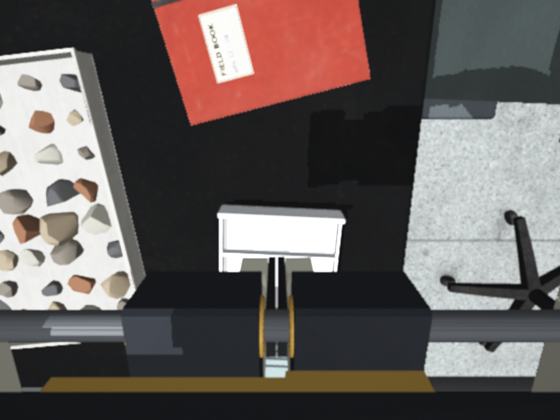

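The wrist picture shows lip A at (282,212). The fingertips are above it and in front in world terms, and the book is clear (its nearest corner is at (190,122)). Descending.

```bash
python3 -m creep '[[0,0,0,4.5,0,0,0],[0,0,0,4.5,0,0,0],[0,0,0,4.5,0,0,0],[0,0,0,4,0,0,0],[0,0,0,2,0,0,0],[0,0,0,0.8,0,0,0],[0,0,0,0,0,0,0],[0,0,0,0,0,0,0]]'
python3 -m creep '[[0,0,0,0,0.2,0.8,0],[0,0,0,0,0,0.8,0],[0,0,0,0,0,0.5,0],[0,0,0,0,0,0.4,0],[0,0,0,0,0,0.4,0],[0,0,0,0,0,0.4,0],[0,0,0,0,0,0.4,0],[0,0,0,0,0,0.4,0]]'
```

```text
time_s: 3.55
tcp_pos: [0.4663, 0.1918, 0.0245]
eef_rot: [-54.4, 89.9, 35.9]
contact_force: [0.6, 0.5, 0.0]
gripper_width: 0.0004
time_s: 4.35
tcp_pos: [0.4637, 0.2318, 0.0235]
eef_rot: [165.4, 90.0, -104.4]
contact_force: [0.9, -1.5, 2.0]
gripper_width: 0.0004
```

```bash
python3 -m creep '[[0,0,0,0,0,0.4,0],[0,0,0,0,0,0.4,0],[0,0,0,0,0,0.4,0],[0,0,0,0,0,0.4,0],[0,0,0,0,0,0.4,0],[0,0,0,0,0,0.4,0],[0,0,0,0,0,0.3,0]]'
python3 -m creep '[[0,0,0,0,0,0.2,0],[0,0,0,0,0,0.2,0],[0,0,0,0,0,0.2,0]]'
python3 -m creep '[[0,0,0,0,0,0.1,0],[0,0,0,0,0,0.1,0]]'
```

```text
time_s: 5.05
tcp_pos: [0.4636, 0.2589, 0.0235]
eef_rot: [-37.9, 90.0, 52.3]
contact_force: [1.4, -1.7, 1.3]
gripper_width: 0.0003
time_s: 5.35
tcp_pos: [0.4632, 0.2617, 0.0235]
eef_rot: [160.6, 89.7, -109.2]
contact_force: [9.9, -20.6, 6.7]
gripper_width: 0.0004
time_s: 5.55
tcp_pos: [0.4632, 0.2618, 0.0235]
eef_rot: [161.0, 89.6, -108.8]
contact_force: [12.5, -24.9, 8.9]
gripper_width: 0.0008
```

```bash
python3 -m creep '[[0,0,0,0,0,0,0],[0,0,0,0,0,-1,0],[0,0,0,0,0,-3,0],[0,0,0,-4,0,-2,0],[0,0,0,-5,0,0,0],[0,0,0,-5,0,0,0],[0,0,0,-2,0,0,0],[0,0,0,0,0,0,0]]'
python3 - <<'E'
from h import *
img,W=cloud("top");cv2.imwrite("pics/top2.png",cv2.resize(img[190:260,120:360],None,fx=3,fy=3))
print(r.get_state()["tcp_pos"])
for n,y0,y1 in(("A",.19,.45),("B",-.28,-.08)):
    m=(W[...,0]>.41)&(W[...,0]<.51)&(W[...,1]>y0)&(W[...,1]<y1)
    roof=W[m&(W[...,2]>.047)&(W[...,2]<.056)];lip=W[m&(W[...,2]>.033)&(W[...,2]<.0445)]
    lip=lip[lip[:,1]<lip[:,1].min()+.012]
    print(n,"roof y",np.percentile(roof[:,1],[1,99]),"lip",len(lip),np.median(lip,0))
img,W=cloud("wrist");cv2.imwrite("pics/w2.png",img)
m=(W[...,2]>.034)&(W[...,2]<.0445)&(W[...,0]>.38)&(W[...,0]<.55)&(W[...,1]>.2)&(W[...,1]<.3)
p=W[m];print(len(p),np.nanpercentile(p,[1,50,99],axis=0).round(4) if len(p) else 0)
E
```

```text
time_s: 6.35
tcp_pos: [0.4653, 0.2082, 0.1876]
eef_rot: [-45.8, 89.5, 44.4]
contact_force: [-0.7, 0.1, -1.3]
gripper_width: 0.0003
[0.46423126 0.20752256 0.18531797]
A roof y [0.32887644 0.35358197] lip 11 [0.41950709 0.27897571 0.04003368]
B roof y [-0.19979907 -0.09368451] lip 45 [ 0.46176675 -0.24913571  0.04011412]
458 [[0.3985 0.2696 0.0342]
 [0.4622 0.2747 0.0375]
 [0.5253 0.2802 0.0393]]
```

View pics/top2.png

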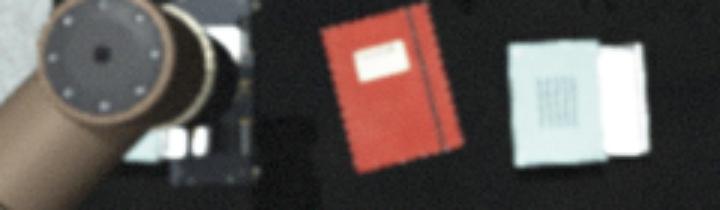

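Lip A moved from y 0.228 to 0.275, about 47 mm, and then met a firm stop. In the top picture B is still shut (lip at (648,98)). Moving over B's pocket.

```bash
python3 -m creep '[[0,0,0,-1,0,-4.3,0],[0,0,0,-1,0,-4.3,0],[0,0,0,0,0,-4.3,0],[0,0,0,0,0,-4.3,0],[0,0,0,0,0,-4.3,0],[0,0,0,0,0,-4.3,0],[0,0,0,0,0,-4.3,0],[0,0,0,0,0,-4.3,0]]'
python3 -m creep '[[0,0,0,0,0,-4.3,0],[0,0,0,0,0,-3,0],[0,0,0,0,0,0,0],[0,0,0,0,0,0,0]]'
python3 - <<'E'
from h import *
img,W=cloud("top")
s=r.get_state();print(s["tcp_pos"],s["eef_rot"],s["joints"])
m=(W[...,0]>.41)&(W[...,0]<.51)&(W[...,1]>.2)&(W[...,1]<.45)
roof=W[m&(W[...,2]>.047)&(W[...,2]<.056)];lip=W[m&(W[...,2]>.033)&(W[...,2]<.0445)]
lip=lip[lip[:,1]<lip[:,1].min()+.012]
print("A roof y",np.percentile(roof[:,1],[1,99]),"lip",len(lip),np.median(lip,0))
img,W=cloud("wrist");cv2.imwrite("pics/w3.png",img)
for x in (.41,.43,.49,.51):
    m=(abs(W[...,0]-x)<.01)&(W[...,2]>.034)&(W[...,2]<.0445)&(W[...,1]>-.28)&(W[...,1]<-.21)
    p=W[m];print(x,len(p),np.nanpercentile(p,[2,50,98],axis=0).round(4).tolist() if len(p) else 0)
E
```

```text
time_s: 7.25
tcp_pos: [0.4638, -0.1389, 0.2021]
eef_rot: [82.9, 89.9, 173.1]
contact_force: [1.3, 0.7, 1.0]
gripper_width: 0.0005
time_s: 7.65
tcp_pos: [0.4641, -0.2107, 0.2018]
eef_rot: [76.8, 89.8, 166.9]
contact_force: [-0.0, 0.7, 0.5]
gripper_width: 0.0008
[ 0.46435237 -0.21015646  0.20219625] [ 76.18222057  89.8655743  166.31086538] [-2.26695099e+00  6.04890237e+00 -2.18221542e+01 -3.00779388e-02
 -6.22607101e+01  2.40962616e+00]
A roof y [0.32766406 0.43297208] lip 48 [0.46075342 0.27809541 0.03976294]
0.41 158 [[0.4004, -0.2563, 0.0372], [0.41, -0.2538, 0.0394], [0.4196, -0.2503, 0.0415]]
0.43 159 [[0.4205, -0.2554, 0.0374], [0.4301, -0.2529, 0.0395], [0.4398, -0.2502, 0.0411]]
0.49 156 [[0.4808, -0.2533, 0.0372], [0.4901, -0.2503, 0.0396], [0.4993, -0.2472, 0.0415]]
0.51 158 [[0.5002, -0.2525, 0.0375], [0.5097, -0.25, 0.0396], [0.5195, -0.2463, 0.0418]]
```

View pics/w3.png

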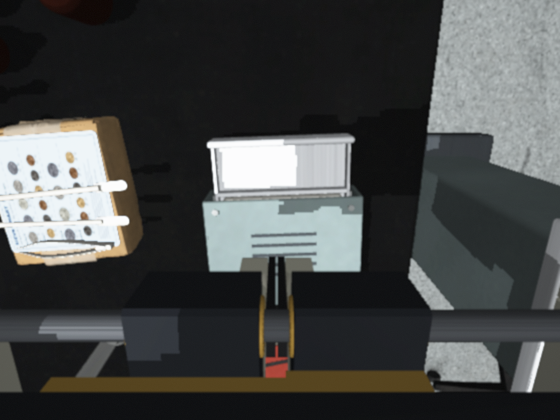

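Lip-to-roof offset is now 49.6 mm on A and 49.3 mm on B (which is shut), so A is home. The picture shows B's open pocket between lip (282,138) and housing (282,195). Shifting over the pocket centre (y ≈ -0.226) and descending.

```bash
python3 -m creep '[[0,0,0,0,0,-1.6,0],[0,0,0,4.5,0,0,0],[0,0,0,4.5,0,0,0],[0,0,0,3,0,0,0],[0,0,0,1,0,0,0],[0,0,0,0,0,0,0],[0,0,0,0,0,0,0]]'
```

```text
time_s: 8.45
tcp_pos: [0.4662, -0.2262, 0.0749]
eef_rot: [-108.5, 89.9, -18.3]
contact_force: [0.5, -0.7, -0.2]
gripper_width: 0.0006
```

```bash
python3 -m creep '[[0,0,0,2,0.3,0,0],[0,0,0,1.5,0,0,0],[0,0,0,1,0,0,0],[0,0,0,0.7,0,0,0],[0,0,0,0,0,0,0],[0,0,0,0,0,0,0]]'
python3 -m creep '[[0,0,0,0,0,-0.4,0],[0,0,0,0,0,-0.4,0],[0,0,0,0,0,-0.4,0],[0,0,0,0,0,-0.4,0],[0,0,0,0,0,-0.4,0],[0,0,0,0,0,-0.4,0],[0,0,0,0,0,-0.4,0],[0,0,0,0,0,-0.4,0]]'
```

```text
time_s: 9.05
tcp_pos: [0.4626, -0.2265, 0.0222]
eef_rot: [-105.3, 89.9, -15.1]
contact_force: [-0.4, 0.1, 0.6]
gripper_width: 0.0008
time_s: 9.85
tcp_pos: [0.4622, -0.2588, 0.0215]
eef_rot: [-93.1, 90.0, -2.9]
contact_force: [0.6, 1.1, 0.7]
gripper_width: 0.0005
```

```bash
python3 -m creep '[[0,0,0,0,0,-0.4,0],[0,0,0,0,0,-0.4,0],[0,0,0,0,0,-0.4,0],[0,0,0,0,0,-0.4,0],[0,0,0,0,0,-0.4,0],[0,0,0,0,0,-0.4,0],[0,0,0,0,0,-0.4,0],[0,0,0,0,0,-0.4,0]]'
python3 -m creep '[[0,0,0,0,0,-0.4,0],[0,0,0,0,0,-0.4,0],[0,0,0,0,0,-0.4,0],[0,0,0,0,0,-0.4,0],[0,0,0,0,0,-0.3,0],[0,0,0,0,0,-0.2,0]]'
python3 -m creep '[[0,0,0,0,0,-0.2,0],[0,0,0,0,0,-0.2,0]]'
```

```text
time_s: 10.65
tcp_pos: [0.4622, -0.2908, 0.0215]
eef_rot: [72.4, 90.0, 162.6]
contact_force: [1.2, 1.2, 0.2]
gripper_width: 0.0006
time_s: 11.25
tcp_pos: [0.4622, -0.3118, 0.0215]
eef_rot: [88.1, 90.0, 178.2]
contact_force: [1.2, 1.6, 0.3]
gripper_width: 0.0005
time_s: 11.45
tcp_pos: [0.4622, -0.3155, 0.0215]
eef_rot: [65.5, 90.0, 155.7]
contact_force: [1.2, 1.8, -0.1]
gripper_width: 0.0
```

```bash
python3 -m creep '[[0,0,0,0,0,-0.2,0],[0,0,0,0,0,-0.15,0]]'
python3 -m creep '[[0,0,0,0,0,-0.1,0],[0,0,0,0,0,-0.1,0]]'
```

```text
time_s: 11.65
tcp_pos: [0.4622, -0.3186, 0.0215]
eef_rot: [8.6, 90.0, 98.8]
contact_force: [2.2, 13.0, 3.2]
gripper_width: 0.0004
time_s: 11.85
tcp_pos: [0.4622, -0.3188, 0.0214]
eef_rot: [5.6, 89.9, 95.8]
contact_force: [3.5, 22.6, 8.5]
gripper_width: 0.0005
```

The firm stop is met at the predicted -0.3185. Holding briefly, then easing off and lifting out.

```bash
python3 -m creep '[[0,0,0,0,0,0,0],[0,0,0,0,0,0,0],[0,0,0,0,0,0.7,0],[0,0,0,0,0,0.6,0],[0,0,0,0,0,0,0],[0,0,0,-2,0,0,0],[0,0,0,-4,0,0,0],[0,0,0,-4.5,0,0,0]]'
python3 -m creep '[[0,0,0,-4.5,0,0,0],[0,0,0,-4,0,2,0],[0,0,0,0,0,4,0],[0,0,0,0,0,4.5,0],[0,0,0,0,0,4.5,0],[0,0,0,0,0,4.5,0],[0,0,0,0,0,4.5,0],[0,0,0,0,0,4,0]]'
python3 -m creep '[[0,0,0,0,0,4,0],[0,0,0,0,0,3,0],[0,0,0,0,0,0,0],[0,0,0,0,0,0,0]]'
python3 - <<'E'
from h import *
img,W=cloud("top");side,_=cloud("side")
print(r.get_state()["contact_force"],r.get_state()["tcp_pos"])
for n,y0,y1 in(("A",.2,.45),("B",-.36,-.08)):
    m=(W[...,0]>.41)&(W[...,0]<.51)&(W[...,1]>y0)&(W[...,1]<y1)
    roof=W[m&(W[...,2]>.047)&(W[...,2]<.056)];lip=W[m&(W[...,2]>.033)&(W[...,2]<.0445)]
    lip=lip[lip[:,1]<lip[:,1].min()+.012]
    print(n,"roof y",np.percentile(roof[:,1],[1,99]),"lip",len(lip),np.median(lip,0))
m=(W[...,0]>.42)&(W[...,0]<.5)&(W[...,1]>-.27)&(W[...,1]<-.21);print("plate top z",np.median(W[m][:,2]))
for q in("plate","cylinder","mortar"):
    for d in r.masks_of(q,"top")[:1]:
        p=W[d["pixels"]];print(q,d["score"],np.nanpercentile(p,[2,50,98],axis=0).round(3).tolist())
cv2.imwrite("pics/end.png",np.vstack([cv2.resize(img[130:290,110:450],(748,300)),cv2.resize(side[120:360,130:430],(748,288))]))
E
```

```text
time_s: 12.65
tcp_pos: [0.4609, -0.308, 0.1266]
eef_rot: [78.5, 89.8, 168.7]
contact_force: [1.5, -0.1, -0.9]
gripper_width: 0.0006
time_s: 13.45
tcp_pos: [0.461, -0.0265, 0.2118]
eef_rot: [-97.2, 90.0, -7.0]
contact_force: [1.5, 0.5, -0.0]
gripper_width: 0.0005
time_s: 13.85
tcp_pos: [0.4611, 0.0423, 0.2115]
eef_rot: [151.7, 90.0, -118.1]
contact_force: [0.4, -1.1, -0.9]
gripper_width: 0.0005
[-0.1624624   0.71001876 -0.16516387] [0.46106671 0.04131313 0.21148555]
A roof y [0.32755177 0.43373774] lip 1 [0.50980134 0.27579753 0.04087063]
B roof y [-0.20037189 -0.09403153] lip 46 [ 0.46239615 -0.32929206  0.03974774]
plate top z 0.020989339938328078
plate 0.68 [[0.408, -0.27, 0.012], [0.46, -0.239, 0.021], [0.514, -0.209, 0.027]]
cylinder 0.6 [[0.337, -0.524, 0.0], [0.388, -0.483, 0.03], [0.439, -0.424, 0.057]]
mortar 0.73 [[0.34, -0.525, 0.007], [0.39, -0.484, 0.029], [0.439, -0.43, 0.057]]
```

View pics/end.png

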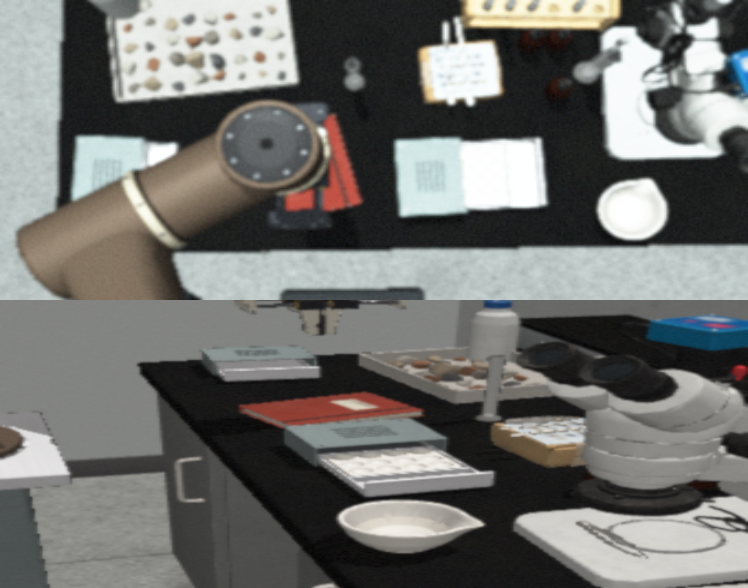

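The end picture shows tray B fully out with the plate in its bay (side view, around (400,465)), tray A shut, and the cylinder and mortar where they were. Handing in.

```bash
python3 -c "
from plant import r
print(r.close_job())"
```

```text
the job is handed in; nothing more can be done
None
```

I pushed the empty tray (left unit) home with closed fingertips, then hooked tray B behind its lip and drew it out to its stop. I handed the job in at about 14 s; no verdict is reported.

| Check | Result |
|---|---|
| Tray A home | Moved about 47 mm to a firm stop (about 25 N). Its lip-to-roof offset was 49.6 mm, against 49.3 mm on the shut B unit. |
| Tray B out | Lip moved from y -0.249 to -0.329, which is 80 mm, to a firm stop (about 23 N). |
| Plate | Lies flat in its bay, top at 21 mm where 22 mm is expected. |
| Mortar | Same position as at the start, within 1–2 mm. |
| Cylinder | Unmoved in the final picture. The network's last "cylinder" result was actually the mortar, so this rests on the picture alone. |
| Bottle | Never firmly identified: the only top-view detection (score 0.24) was the mortar, and the side view found none. Nothing in the pictures looks moved, and the arm stayed well away from the dark bottles at the back. |
| Robot | About 0.2 m above the worktop and touching nothing. |

In the last picture the arm partly hid tray A from the top camera, so its final check rests on the clear view before drawing B and on the side view, where it looks shut.

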